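# Tumble the pendants, then hold the polisher's hatch open

## Task

This is a hand-cranked polisher for wooden pendants. With its hatch shut, turn the crank wheel one full turn clockwise (seen from above), so that its upright handle comes back round to where it started, and let go of it; then lift the hatch to 60 degrees from shut so that the pieces can be seen, and finish while still holding it there, because it falls shut by itself. Only the gripper may hold it up; leave the jar, the wood slice and the brush where they are.

Things in the scene. Friction and masses are not known exactly. Their poses are not given: they have to be found in the camera images.
- cabinet: Fixed low wooden cabinet, 260 (x) x 470 (y) x 80 mm high, origin under its centre, top flat at 80 mm. Its front looks to -x at yaw 0. The crank wheel stands on one half of its top and the hatch on the other, 117 mm to either side of the middle; which is left and which is right varies
- wheel_axle (a point): Centre of the crank wheel, on its upright axle, at the height of its rim (36 mm above the cabinet top). The spoked steel wheel lies flat: rim circle of radius 62 mm, bar 12 mm thick. It does not move when the wheel turns
- wheel_grip (a point): Grip point on the axis of the wheel's upright handle, a round wooden peg 24 mm in diameter on the rim, spinning freely about its own axis, 62 mm from the axle. This point lies 38 mm above the rim's centre line; the peg goes on 22 mm above it, and 31 mm of bare peg are below it. It turns with the wheel and may start on any side
- wheel (a joint): Turn of the crank wheel, rad: 0 at the start, growing clockwise seen from above, 6.28 after one full turn. It turns freely through more than a turn, against light friction (about 0.1 N m), and stays where it is left
- hatch_hinge (a point): Middle of the hatch's horizontal hinge axis, along its far edge, parallel to the cabinet's y axis, 117 mm above the table. The lid is a wooden board 178 mm deep from here to its front edge, 200 mm wide, 12 mm thick, 0.35 to 0.65 kg, lying on a frame 170 x 200 x 30 mm on the cabinet
- hatch_handle (a point): Grip point on the axis of the hatch's handle, a round wooden bar 22 mm in diameter that sticks straight out 84 mm from the middle of the lid's front edge, away from the hinge, in the plane of the lid. This point lies 55 mm in front of that edge and 233 mm from the hinge axis; with the hatch shut it is level with the hinge, 117 mm above the table
- hatch (a joint): Opening angle of the hatch, rad: 0 shut (as it starts), growing as its front edge rises and goes back, 1.05 at 60 degrees, stop at 1.4. It falls shut from any angle when let go
- jar: Bystander: loose amber glass jar with a steel cap, 64 mm in diameter, 85 mm high, origin under its centre
- slice: Bystander: loose round slice of a branch with dark bark, 100 mm in diameter, 22 mm high, origin under its centre
- brush: Bystander: loose brush lying on the table

How it is judged:
By the outcome, as a careful person would: the job done as asked, in the order asked, and still so for the second after the job is handed in, while the arm keeps its last pose, push and grip.
It also fails if it takes over 72 s, if anything falls off the work surface, if the arm or the gripper's body presses on something with over 40 N, if the wrist force passes 120 N, or if a joint passes its speed limit or range.

## Robot

A 6-joint arm with a two-finger parallel gripper is mounted at the origin on the work surface. World frame = base frame: x ahead of the robot, y to its left, z up, the work surface at z = 0. Lengths are in mm, angles in degrees, forces in N, time in s.
With the tool pointing down it reaches from about 375 to 750 mm from the base axis. Payload 9 kg.
Tool frame: the origin (TCP) lies at the very end of the fingers, on their centre line; the grasp point (between the pads) lies 19 mm behind it; z points along the fingers, y is the line along which they close (so a half turn about z gives the same grasp; the last joint's range is limited). The gripper opens to 85 mm and grips with 20 to 120 N. Pads are 22 mm wide; open, the fingers measure 114 mm over their backs; the gripper's body (76 mm by 85 mm) begins 54 mm behind the grasp point. The pads swing forward as they close: fully open they stand 13 mm farther back than shut.
Start: joints at [-75.671, 5.964, 5.575, 89.605, 0, 77.527], TCP at [270.569, -535.565, 231.331] pointing down, gripper open.
Joint ranges: [-171.21, 171.21], [-48.23, 106.86], [-62.78, 66.21], [-105.2, 120.99], [-86.42, 89.51], [-180, 180]. Speed limits (degrees/s): [127.2, 127.2, 147.25, 180, 180, 180].

## Interface

Orientations are given as [roll, pitch, yaw] about the fixed x, y, z axes, in that order (R = Rz(yaw) Ry(pitch) Rx(roll)).
In Python, from rig import monitor, get_image, r gives the robot as it stands. The module is installed in compiled form; this text tells all that it offers.
- The arm moves only by the tool servo_tool, never from a script. Its argument "targets" is a list of rows, each a list of 7 numbers: the turn, a rotation vector about the tool's x, y, z in rad, then the shift along the tool's x, y, z in m, then the finger opening in m, from 0 to 0.0854. In form: [[wx, wy, wz, tx, ty, tz, jaw], ...]. A call has 1 to 12 rows; each row shifts and turns the commanded pose from where the row before left it, along the tool's axes as they then stand; what a row does not reach is not made up. A row lasts 1/8 s, in which the tool goes at most 62.5 mm and 10.7 degrees, less where a joint would pass 70% of its speed; a pose out of reach is approached as far as the arm can. A call is refused whole if a number of a shift passes 0.0625 or a number of a turn 0.188, either way. A call with a gripper value outside its range is refused whole. The fingers move at their own pace and stop on an object; "force" is the grip in N (left out, the last holds). Time passes only in rows, so rows that do not move let the fingers close. It gives the time, the measured TCP pose, the force, the opening and the grip force at its end, in the units of the state.
- monitor.observe(): the state, without advancing time (a new reading comes with each control period).
- get_image(name): name is "side" or "top"; returns a dict with "img" (480x640x3 uint8, blue, green, red), "z_map" (480x640 float32, mm along the optical axis (not along the pixel's ray), 0 where there is no reading), "vfov" (degrees; the focal length in pixels is half the picture's height over the tangent of half this angle, whatever the lens; pixels are square), "cx", "cy" (the principal point, pixels), "distortion" ([k1, k2, p1, p2, k3] as OpenCV has them; the pictures are not rectified), "extrinsics" (4x4, takes a point from camera to world coordinates). Camera axes: x right, y down, z forward; pixel columns grow to the right and rows downward; lengths in mm; the calibration is good to about 2 mm. A picture is of the moment at which its call begins.
- r.hand_in(): hands the job in; it is judged then, once.
The state is a dict: "t": time; "joint_positions": joint angles; "joint_velocities": joint speeds; "tau": joint torques, N m; "tcp_pos": TCP position; "tcp_rot": TCP orientation; "wrist_force": force on the tool from outside, world axes, zero at the start; "ft_torque": the same for the moment, N m; "finger_gap": opening from 0.0 (shut) to 1.0 (fully open); "grip_force": force on a finger pad.
Only numpy, scipy, OpenCV 4.12 (cv2) and the standard library are available. Lean on these libraries where they do the work, as an engineer would, in place of code of your own. Each camera call takes 0.05 s, during which the arm holds its last target. There are 200 camera calls.

## Working session

There is one attempt and no reset: what is moved stays moved. The work goes in short steps, Python scripts to look and compute and a tool call to move; the robot and the scene stay as the last step left them, time stands still between calls to the robot, and variables do not carry over. Pictures are saved under pics/ and viewed, at most 10 in all, crops included, and the job is handed in when it is done.

Besides the shell and the picture viewer there is one more tool, called after "Call:" as name(argument=value, ...), one argument or row to a line, values as JSON. servo_tool: Moves the arm, as the interface text tells. Its arguments: {"type":"object","properties":{"targets":{"type":"array","items":{"type":"array","items":{"type":"number"}}},"force":{"type":"number"}},"required":["targets"]}

```bash
mkdir -p pics; cat > h.py <<'E'
import numpy as np, cv2
from rig import monitor, get_image, r
def snap(n,f):
    d=get_image(n); cv2.imwrite(f'pics/{f}.png',d['img']); np.savez(f'/tmp/{f}.npz',**d); return d
def px(d,u,v,z=None,h=None):
    """pixel->world; z depth or h world height"""
    f=240/np.tan(np.radians(float(d['vfov']))/2)
    K=np.array([[f,0,float(d['cx'])],[0,f,float(d['cy'])],[0,0,1]])
    p=cv2.undistortPoints(np.array([[[u,v]]],float),K,np.array(d['distortion'],float))[0,0]
    E=np.array(d['extrinsics']); ray=np.array([*p,1])
    if h is not None: z=(h-E[2,3])/(E[:3,:3]@ray)[2]
    if z is None: z=float(np.median(d['z_map'][int(v)-1:int(v)+2,int(u)-1:int(u)+2]))
    return E[:3,:3]@(ray*z)+E[:3,3]
E
python3 - <<'E'
from h import *
for n in('side','top'):
    d=snap(n,n+'0'); print(n,d['vfov'],np.round(d['extrinsics'],3).tolist(),d['distortion'])
print(monitor.observe())
E
```

```text
side 54.84008325528937 [[-0.954, -0.179, 0.24, 183.241], [-0.3, 0.571, -0.764, 974.929], [-0.001, -0.801, -0.598, 901.391], [0.0, 0.0, 0.0, 1.0]] [-0.11153681  0.          0.          0.          0.        ]
top 51.78480567196076 [[-0.007, -0.999, 0.053, 431.918], [-1.0, 0.007, -0.001, 5.751], [0.001, -0.053, -0.999, 1538.443], [0.0, 0.0, 0.0, 1.0]] [-0.08892623  0.          0.          0.          0.        ]
{'t': 0.1, 'joint_positions': array([-7.56693156e+01,  5.99650047e+00,  5.53066399e+00,  8.96050934e+01,
        1.33118420e-03,  7.75258495e+01]), 'joint_velocities': array([ 0.06338699, -0.08922278,  0.06170649, -0.02116045,  0.06437704,
       -0.01408042]), 'tau': array([ 6.63088824e-03, -5.58199203e+01,  5.04728365e+01,  1.27102368e-02,
       -1.70808917e-04,  2.16517441e-05]), 'tcp_pos': array([ 270.50078534, -535.22042644,  230.57859556]), 'tcp_rot': array([-1.79931032e+02, -1.66205533e-02,  2.68048240e+01]), 'wrist_force': array([0.13319974, 0.02488096, 0.23476974]), 'ft_torque': array([-0.01366016, -0.04302487,  0.03316013]), 'grip_force': 0.0, 'finger_gap': 1.0034009679946647}
```

View pics/top0.png

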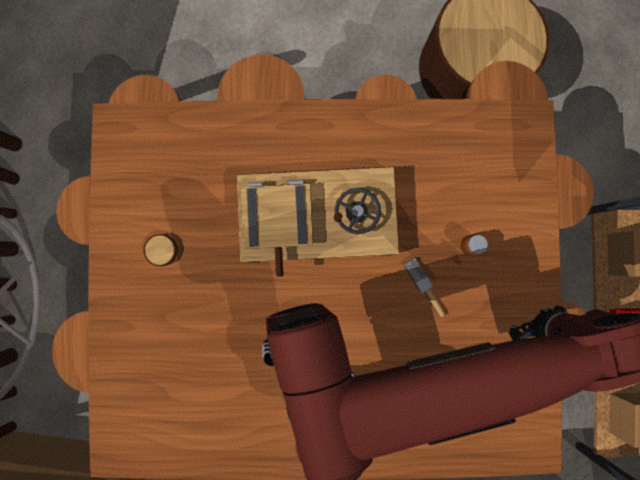

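View pics/side0.png

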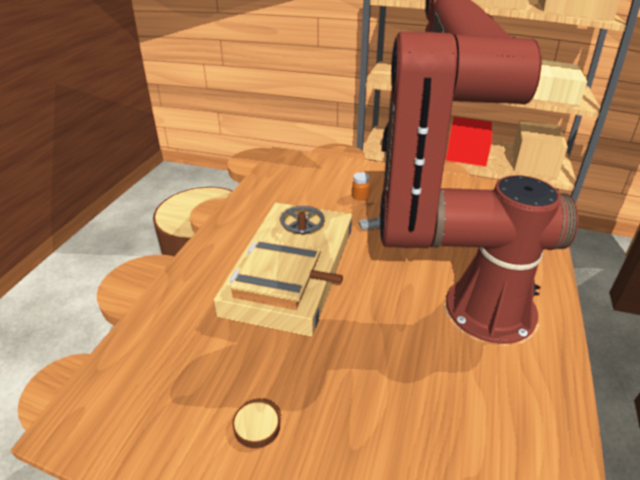

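Top: the cabinet spans about (237-398, 167-262). The hatch is on the left with its handle at (279,262). The wheel is on the right, hub (358,211) and peg about (340,215). The brush is at (425,285), the jar at (478,243) and the slice at (160,250). Next I enlarge both views.

```bash
python3 - <<'E'
import cv2
a=cv2.imread('pics/top0.png')[155:295,225:415]; cv2.imwrite('pics/c1.png',cv2.resize(a,None,fx=4,fy=4,interpolation=3))
a=cv2.imread('pics/side0.png')[195:335,205:395]; cv2.imwrite('pics/c2.png',cv2.resize(a,None,fx=4,fy=4,interpolation=3))
E
```

```text
(no output)
```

View pics/c1.png

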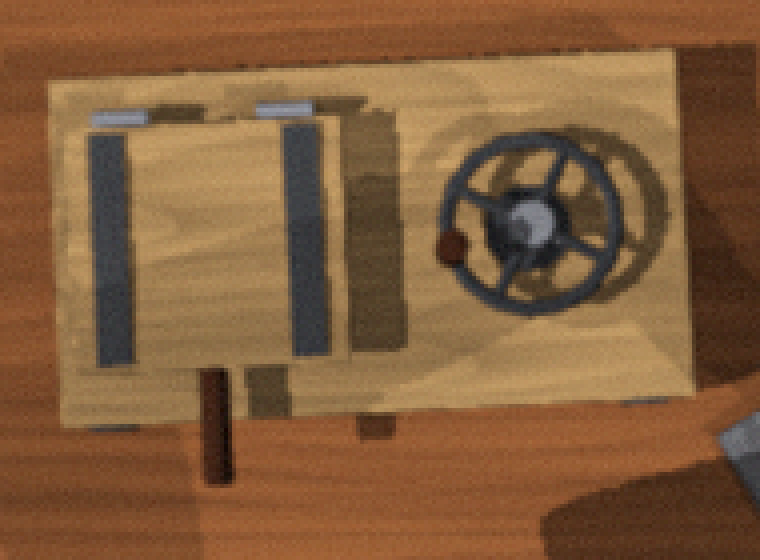

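View pics/c2.png

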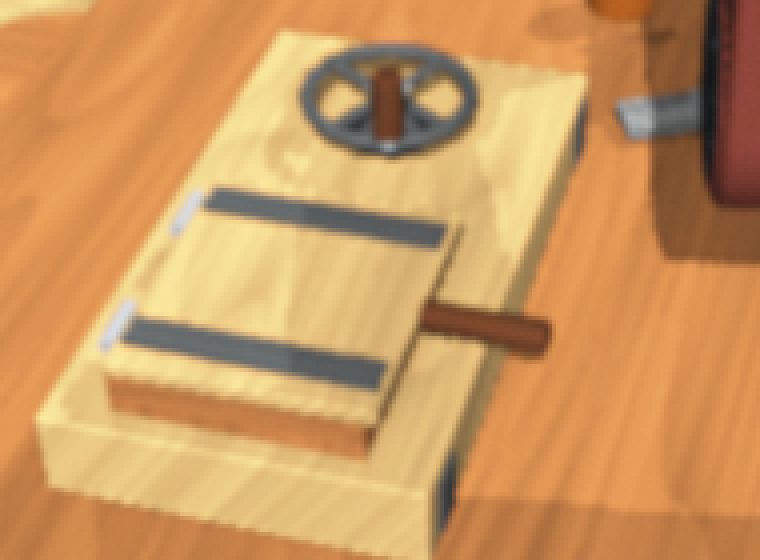

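Crop 1 (top): cabinet corners (48,82), (676,48), (695,395), (62,428); rim centre (532,223); peg top (452,247); bar tip (218,485). Crop 2 (side): peg top (388,70), bar tip (548,335).

```bash
python3 - <<'E'
from h import *
T=np.load('/tmp/top0.npz'); S=np.load('/tmp/side0.npz')
t=lambda x,y,h:px(T,(x+.5)/4-.5+225,(y+.5)/4-.5+155,h=h)
s=lambda x,y,h:px(S,(x+.5)/4-.5+205,(y+.5)/4-.5+195,h=h)
C=np.array([t(48,82,80),t(676,48,80),t(695,395,80),t(62,428,80)]);print('corners',C.round(1).tolist())
c=C.mean(0); 
yl=(C[0]-C[1]+C[3]-C[2]); xl=(C[0]-C[3]+C[1]-C[2])
print('centre',c, 'yaw y',np.degrees(np.arctan2(-yl[0],yl[1])),'yaw x',np.degrees(np.arctan2(xl[1],xl[0])), np.linalg.norm(yl)/2,np.linalg.norm(xl)/2)
w=t(532,223,116);p=t(452,247,176);print('wheel',w,'peg',p,np.linalg.norm((p-w)[:2]),'side peg',s(388,70,176))
print('bar tip',t(218,485,128),'root',t(215,368,128),'side tip',s(548,333,117))
print('side corners',s(40,418,80),s(432,492,80),s(588,74,80),s(280,32,80))
E
```

```text
corners [[691.5, 258.9, 80.0], [713.7, -210.0, 80.0], [454.7, -219.9, 80.0], [433.7, 247.7, 80.0]]
centre [573.36639467  19.15617708  80.        ] yaw y 2.6399931355623933 yaw x 2.3350665398114914 468.8030200144827 258.61755142275376
wheel [579.27131886 -98.12866731 116.        ] peg [556.75726    -38.19995564 176.        ] 64.0182265404974 side peg [557.10436562 -43.26212345 176.        ]
bar tip [392.38348369 128.30838563 128.        ] root [475.73120092 130.16733612 128.        ] side tip [392.57311246 125.61884362 117.        ]
side corners [686.82987065 259.66498407  80.        ] [431.25848026 244.37043073  80.        ] [ 453.01540944 -220.18853842   80.        ] [ 709.98398986 -204.58981573   80.        ]
```

Call:
servo_tool(
  targets=[
    [0,0,0,0.04,-0.026,0,0.0854],
    [0,0,0,0.04,-0.026,0,0.0854],
    [0,0,0,0.04,-0.026,0,0.0854],
    [0,0,0,0.04,-0.026,0,0.0854],
    [0,0,0,0.04,-0.026,0,0.0854],
    [0,0,0,0.04,-0.026,0,0.0854],
    [0,0,0,0.04,-0.026,0,0.0854],
    [0,0,0,0.04,-0.026,0,0.0854],
    [0,0,0,0.04,-0.026,0,0.0854],
    [0,0,0,0.04,-0.026,0,0.0854],
    [0,0,0,0.04,-0.026,0,0.0854],
    [0,0,0,0.04,-0.026,0,0.0854],
  ],
)

```text
t: 1.6
tcp_pos: [558.8, -39.1, 231.0]
tcp_rot: [-180.0, 0.0, 26.8]
wrist_force: [-0.0, -0.2, -0.5]
finger_gap: 1.004
grip_force: 0.0
```

Call:
servo_tool(
  targets=[
    [0,0,-0.132,0,0,0,0.056],
    [0,0,-0.132,0,0,0,0.056],
    [0,0,-0.132,0,0,0,0.056],
    [0,0,-0.132,0,0,0,0.056],
    [0,0,-0.132,0,0,0,0.056],
    [0,0,-0.132,0,0,0,0.056],
    [0,0,-0.132,0,0,0,0.056],
    [0,0,-0.132,0,0,0,0.056],
    [0,0,-0.132,0,0,0,0.056],
    [0,0,-0.132,0,0,0,0.056],
    [0,0,-0.132,0,0,0,0.056],
    [0,0,0,0,0,0,0.056],
  ],
)

```text
t: 3.1
tcp_pos: [558.1, -40.6, 231.0]
tcp_rot: [-180.0, -0.0, 109.9]
wrist_force: [-0.0, -0.6, -0.3]
finger_gap: 0.658
grip_force: 0.0
```

```bash
python3 - <<'E'
from h import *
s=monitor.observe();print({k:np.round(s[k],2) for k in s})
d=snap('side','side1')
cv2.imwrite('pics/c3.png',cv2.resize(d['img'][100:300,190:440],None,fx=3,fy=3,interpolation=3))
E
```

```text
{'t': np.float64(3.1), 'joint_positions': array([-1.755e+01, -1.070e+00, -1.680e+00,  8.942e+01, -1.000e-02,
        5.251e+01]), 'joint_velocities': array([-0.01, -0.1 ,  0.07, -0.04,  0.02,  4.14]), 'tau': array([ 1.000e-02, -4.948e+01,  5.042e+01,  1.000e-02, -0.000e+00,
       -1.120e+00]), 'tcp_pos': array([558.14, -40.61, 230.96]), 'tcp_rot': array([-1.7997e+02, -1.0000e-02,  1.0995e+02]), 'wrist_force': array([-0.  , -0.57, -0.28]), 'ft_torque': array([-0.01, -0.01,  0.01]), 'grip_force': np.float64(0.0), 'finger_gap': np.float64(0.66)}
```

View pics/c3.png

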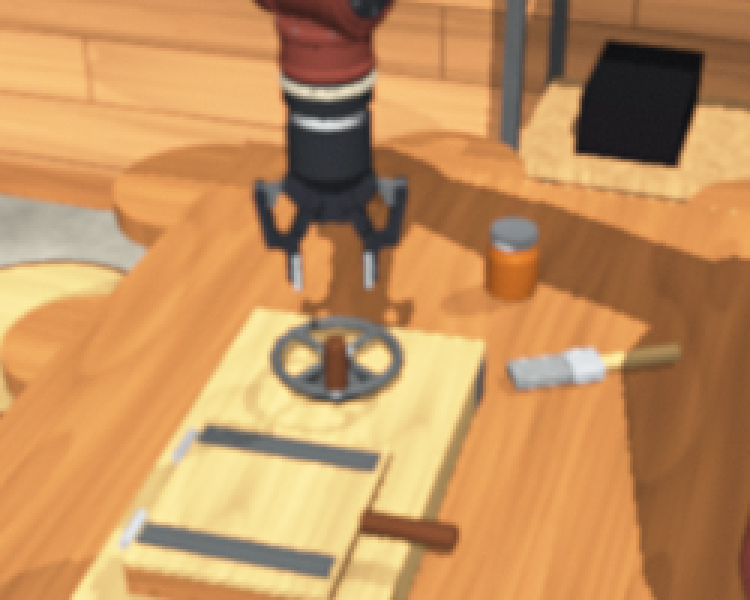

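The picture shows the open fingers at (296,280) and (370,280), straddling the line above the peg at (337,345). I go down and grip.

Call:
servo_tool(
  targets=[
    [0,0,0,0,0,0.012,0.056],
    [0,0,0,0,0,0.012,0.056],
    [0,0,0,0,0,0.012,0.056],
    [0,0,0,0,0,0.012,0.056],
    [0,0,0,0,0,0.012,0.056],
    [0,0,0,0,0,0.012,0.056],
    [0,0,0,0,0,0.011,0.056],
    [0,0,0,0,0,0.011,0.056],
    [0,0,0,0,0,0,0.056],
  ],
  force=30,
)

```text
t: 4.28
tcp_pos: [557.7, -40.5, 136.2]
tcp_rot: [-179.9, -0.0, 110.0]
wrist_force: [-0.8, -0.0, 0.6]
finger_gap: 0.656
grip_force: 0.0
```

Call:
servo_tool(
  targets=[
    [0,0,0,0,0,0,0.016],
    [0,0,0,0,0,0,0.016],
    [0,0,0,0,0,0,0.016],
    [0,0,0,0,0,0,0.016],
    [0,0,0,0,0,0,0.016],
    [0,0,0,0,0,0,0.016],
  ],
  force=30,
)

```text
t: 5.03
tcp_pos: [558.7, -40.7, 138.0]
tcp_rot: [179.9, 0.0, 110.0]
wrist_force: [-0.0, 0.5, 6.6]
finger_gap: 0.268
grip_force: 29.8
```

Call:
servo_tool(
  targets=[
    [0,0,0,-0.0009,0.0108,-0.001,0.016],
    [0,0,0,-0.0028,0.0104,-0.001,0.016],
    [0,0,0,-0.0046,0.0098,0,0.016],
    [0,0,0,-0.0062,0.0089,0,0.016],
    [0,0,0,-0.0076,0.0076,0,0.016],
    [0,0,0,-0.0089,0.0062,0,0.016],
    [0,0,0,-0.0098,0.0046,0,0.016],
    [0,0,0,-0.0104,0.0028,0,0.016],
    [0,0,0,-0.0108,0.0009,0,0.016],
  ],
)

```text
t: 6.15
tcp_pos: [637.1, -77.6, 138.1]
tcp_rot: [-179.8, -0.1, 110.0]
wrist_force: [-8.4, -1.7, 0.4]
finger_gap: 0.275
grip_force: 30.4
```

Call:
servo_tool(
  targets=[
    [0,0,0,-0.0108,-0.0009,0,0.016],
    [0,0,0,-0.0104,-0.0028,0,0.016],
    [0,0,0,-0.0098,-0.0046,0,0.016],
    [0,0,0,-0.0089,-0.0062,0,0.016],
    [0,0,0,-0.0076,-0.0076,0,0.016],
    [0,0,0,-0.0062,-0.0089,0,0.016],
    [0,0,0,-0.0046,-0.0098,0,0.016],
    [0,0,0,-0.0028,-0.0104,0,0.016],
    [0,0,0,-0.0009,-0.0108,0,0.016],
  ],
)

```text
t: 7.28
tcp_pos: [599.7, -157.7, 138.3]
tcp_rot: [-179.9, -0.0, 110.0]
wrist_force: [3.6, -0.1, -19.5]
finger_gap: 0.269
grip_force: 30.4
```

Call:
servo_tool(
  targets=[
    [0,0,0,0.0009,-0.0108,0,0.016],
    [0,0,0,0.0028,-0.0104,0,0.016],
    [0,0,0,0.0046,-0.0098,0,0.016],
    [0,0,0,0.0062,-0.0089,0,0.016],
    [0,0,0,0.0076,-0.0076,0,0.016],
    [0,0,0,0.0089,-0.0062,0,0.016],
    [0,0,0,0.0098,-0.0046,0,0.016],
    [0,0,0,0.0104,-0.0028,0,0.016],
    [0,0,0,0.0108,-0.0009,0,0.016],
  ],
)

```text
t: 8.4
tcp_pos: [520.0, -119.3, 138.4]
tcp_rot: [-180.0, -0.1, 110.0]
wrist_force: [5.1, -0.4, -26.6]
finger_gap: 0.267
grip_force: 31.0
```

Call:
servo_tool(
  targets=[
    [0,0,0,0.0108,0.0009,0,0.016],
    [0,0,0,0.0104,0.0028,0,0.016],
    [0,0,0,0.0098,0.0046,0,0.016],
    [0,0,0,0.0089,0.0062,0,0.016],
    [0,0,0,0.0076,0.0076,0,0.016],
    [0,0,0,0.0062,0.0089,0,0.016],
    [0,0,0,0.0046,0.0098,0,0.016],
    [0,0,0,0.0028,0.0104,0,0.016],
    [0,0,0,0.0009,0.0108,0,0.016],
    [0,0,0,0,0,0,0.016],
    [0,0,0,0,0,0,0.016],
  ],
)

```text
t: 9.78
tcp_pos: [557.5, -41.0, 138.4]
tcp_rot: [-179.9, 0.0, 110.0]
wrist_force: [3.5, -4.3, -27.6]
finger_gap: 0.268
grip_force: 31.5
```

Call:
servo_tool(
  targets=[
    [0,0,0,0,0.001,0.001,0.016],
    [0,0,0,0,0,0,0.016],
    [0,0,0,0,0,0,0.056],
    [0,0,0,0,0,0,0.056],
    [0,0,0,0,0,0,0.056],
    [0,0,0,0,0,0,0.056],
    [0,0,0,0,0,0,0.056],
    [0,0,0,0,0,0,0.056],
  ],
)

```text
t: 10.78
tcp_pos: [559.2, -40.3, 138.3]
tcp_rot: [-180.0, 0.0, 110.0]
wrist_force: [0.0, 0.2, -0.0]
finger_gap: 0.654
grip_force: 0.0
```

Call:
servo_tool(
  targets=[
    [0,0,0,0,0,-0.01,0.056],
    [0,0,0,0,0,-0.02,0.056],
    [0,0,0,0,0,-0.02,0.056],
    [0,0,0,0,0,-0.02,0.056],
    [0,0,0,0,0,-0.02,0.056],
    [0,0,0,0,0,-0.02,0.056],
    [0,0,0,0,0,0,0.056],
  ],
)

```text
t: 11.65
tcp_pos: [560.2, -40.6, 250.8]
tcp_rot: [179.8, 0.1, 110.0]
wrist_force: [0.4, -0.4, -0.2]
finger_gap: 0.651
grip_force: 0.0
```

```bash
python3 - <<'E'
from h import *
s=monitor.observe();print({k:np.round(s[k],2) for k in ('t','joint_positions','tcp_pos','tcp_rot')})
d=snap('side','side2')
a=d['img'][195:335,205:395]
b=cv2.imread('pics/side0.png')[195:335,205:395]
cv2.imwrite('pics/c4.png',cv2.resize(np.vstack([a[:70],b[:70]]),None,fx=4,fy=4,interpolation=3))
E
```

```text
{'t': np.float64(11.65), 'joint_positions': array([-17.48,  -0.72,   0.73,  91.24,  -0.  ,  52.52]), 'tcp_pos': array([560.22, -40.6 , 250.79]), 'tcp_rot': array([1.7984e+02, 1.3000e-01, 1.1000e+02])}
```

View pics/c4.png

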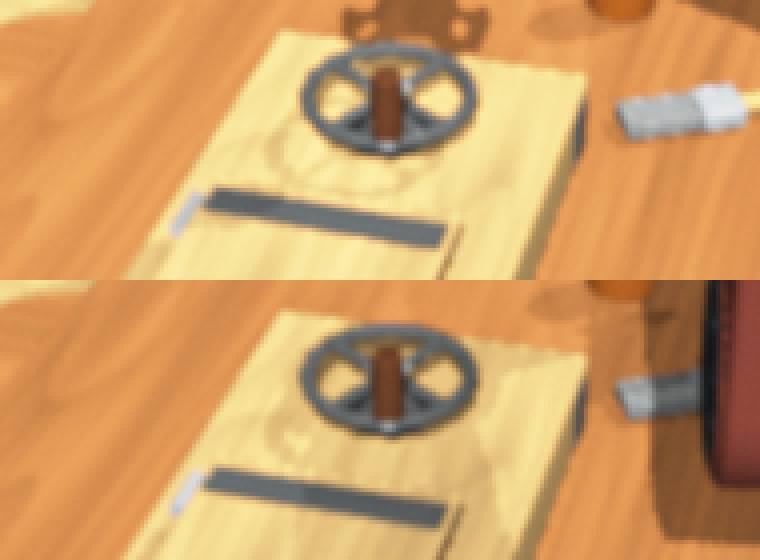

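The top half (now) matches the bottom half (start): the peg is at the same place, (388,70), and the brush, jar and lid have not moved. Next is the hatch.

Call:
servo_tool(
  targets=[
    [0,0,0,0.0356,-0.0155,0,0.056],
    [0,0,0,0.0356,-0.0155,0,0.056],
    [0,0,0,0.0356,-0.0155,0,0.056],
    [0,0,0,0.0356,-0.0155,0,0.056],
    [0,0,0,0.0356,-0.0155,0,0.056],
    [0,0,0,0.0356,-0.0155,0,0.056],
    [0,0,0,0,0,0,0.056],
  ],
)

```text
t: 12.58
tcp_pos: [397.4, 130.0, 247.9]
tcp_rot: [-180.0, -0.0, 110.1]
wrist_force: [-0.2, 0.2, 0.7]
finger_gap: 0.65
grip_force: 0.0
```

Call:
servo_tool(
  targets=[
    [0,0,-0.1584,0,0,0,0.056],
    [0,0,-0.1584,0,0,0,0.056],
    [0,0,-0.1584,0,0,0,0.056],
    [0,0,-0.1584,0,0,0,0.056],
    [0,0,-0.1584,0,0,0,0.056],
    [0,0,-0.1584,0,0,0,0.056],
    [0,0,-0.1584,0,0,0,0.056],
    [0,0,-0.1584,0,0,0,0.056],
    [0,-0.131,0,0,0,0,0.056],
    [0,-0.131,0,0,0,0,0.056],
    [0,0,0,0,0,0,0.056],
    [0,0,0,0,0,0,0.056],
  ],
)

```text
t: 14.08
tcp_pos: [399.1, 128.2, 248.4]
tcp_rot: [-180.0, 14.9, -177.4]
wrist_force: [0.5, -0.2, 0.4]
finger_gap: 0.654
grip_force: 0.0
```

```bash
python3 - <<'E'
from h import *
from scipy.spatial.transform import Rotation as R
s=monitor.observe();print({k:np.round(s[k],2) for k in ('t','joint_positions','tcp_pos','tcp_rot')})
M=R.from_euler('xyz',s['tcp_rot'],degrees=True).as_matrix();print(M.round(3))
print('shift tool axes to grasp',M.T@(np.array([421.5,128.4,117])+19*M[:,2]-s['tcp_pos']))
E
```

```text
{'t': np.float64(14.08), 'joint_positions': array([ -0.85, -47.31, -36.2 ,  86.23,   0.86,  -3.31]), 'tcp_pos': array([399.08, 128.24, 248.43]), 'tcp_rot': array([-179.98,   14.91, -177.43])}
[[-0.965 -0.045  0.257]
 [-0.043  0.999  0.011]
 [-0.257 -0.    -0.966]]
shift tool axes to grasp [ 12.15936005  -0.79863856 151.77111479]
```

Call:
servo_tool(
  targets=[
    [0,0,0,0,0,0.0126,0.056],
    [0,0,0,0,0,0.0126,0.056],
    [0,0,0,0.0012,0,0.0126,0.056],
    [0,0,0,0.0012,0,0.0126,0.056],
    [0,0,0,0.0012,0,0.0126,0.056],
    [0,0,0,0.0012,0,0.0126,0.056],
    [0,0,0,0.0012,0,0.0126,0.056],
    [0,0,0,0.0012,0,0.0126,0.056],
    [0,0,0,0.0012,0,0.0126,0.056],
    [0,0,0,0.0012,0,0.0126,0.056],
    [0,0,0,0.0012,0,0.0126,0.056],
    [0,0,0,0.0012,0,0.0126,0.056],
  ],
)

```text
t: 15.58
tcp_pos: [426.3, 129.8, 98.3]
tcp_rot: [-180.0, 14.9, -177.4]
wrist_force: [0.3, 0.3, -0.3]
finger_gap: 0.656
grip_force: 0.0
```

```bash
python3 - <<'E'
from h import *
s=monitor.observe();print({k:np.round(s[k],2) for k in ('t','joint_positions','tcp_pos','tcp_rot','wrist_force')})
d=snap('side','side3')
cv2.imwrite('pics/c5.png',cv2.resize(d['img'][150:330,200:440],None,fx=3,fy=3,interpolation=3))
E
```

```text
{'t': np.float64(15.58), 'joint_positions': array([ -0.54, -45.64, -51.05,  69.68,   0.8 ,  -3.04]), 'tcp_pos': array([426.26, 129.85,  98.29]), 'tcp_rot': array([-179.99,   14.93, -177.4 ]), 'wrist_force': array([ 0.3 ,  0.28, -0.3 ])}
```

View pics/c5.png

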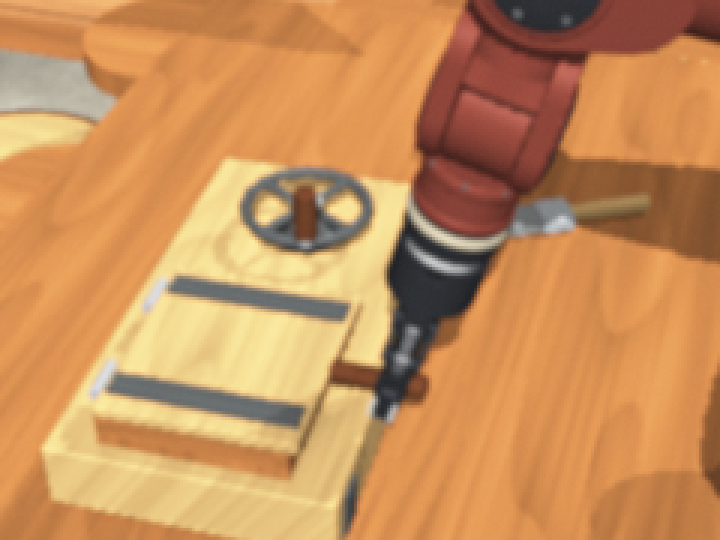

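The fingers straddle the bar at about (395,385). I close and work out the lift arc.

Call:
servo_tool(
  targets=[
    [0,0,0,0,0,0,0.014],
    [0,0,0,0,0,0,0.014],
    [0,0,0,0,0,0,0.014],
    [0,0,0,0,0,0,0.014],
    [0,0,0,0,0,0,0.014],
    [0,0,0,0,0,0,0.014],
    [0,0,0,0,0,0,0.014],
  ],
  force=40,
)

```text
t: 16.5
tcp_pos: [426.3, 130.8, 99.8]
tcp_rot: [179.9, 15.0, -177.4]
wrist_force: [-1.0, 6.3, 0.7]
finger_gap: 0.241
grip_force: 39.2
```

```bash
python3 - <<'E'
import numpy as np
def tcp(th):
    t=np.radians(th); u=np.radians(15-.5*th)
    return np.array([-233*np.cos(t)+19*np.sin(u),233*np.sin(t)-19*np.cos(u)]),u
for i in range(20):
    p,u=tcp(3*i); q,_=tcp(3*i+3); d=(q-p)/1000
    print(f"[0,0.0262,0,{-np.cos(u)*d[0]-np.sin(u)*d[1]:.4f},0,{np.sin(u)*d[0]-np.cos(u)*d[1]:.4f},0.014],",(654.3+q[0]).round(),(117+q[1]).round())
E
```

```text
[0,0.0262,0,-0.0030,0,-0.0117,0.014], 426.0 111.0
[0,0.0262,0,-0.0033,0,-0.0116,0.014], 427.0 123.0
[0,0.0262,0,-0.0036,0,-0.0115,0.014], 428.0 135.0
[0,0.0262,0,-0.0039,0,-0.0114,0.014], 429.0 147.0
[0,0.0262,0,-0.0042,0,-0.0113,0.014], 432.0 158.0
[0,0.0262,0,-0.0045,0,-0.0112,0.014], 435.0 170.0
[0,0.0262,0,-0.0048,0,-0.0110,0.014], 438.0 182.0
[0,0.0262,0,-0.0050,0,-0.0109,0.014], 442.0 193.0
[0,0.0262,0,-0.0053,0,-0.0107,0.014], 447.0 204.0
[0,0.0262,0,-0.0056,0,-0.0106,0.014], 453.0 214.0
[0,0.0262,0,-0.0059,0,-0.0104,0.014], 458.0 225.0
[0,0.0262,0,-0.0061,0,-0.0102,0.014], 465.0 235.0
[0,0.0262,0,-0.0064,0,-0.0101,0.014], 472.0 245.0
[0,0.0262,0,-0.0067,0,-0.0099,0.014], 479.0 254.0
[0,0.0262,0,-0.0069,0,-0.0097,0.014], 487.0 263.0
[0,0.0262,0,-0.0072,0,-0.0095,0.014], 495.0 271.0
[0,0.0262,0,-0.0074,0,-0.0093,0.014], 504.0 279.0
[0,0.0262,0,-0.0077,0,-0.0091,0.014], 513.0 287.0
[0,0.0262,0,-0.0079,0,-0.0089,0.014], 523.0 294.0
[0,0.0262,0,-0.0081,0,-0.0086,0.014], 533.0 300.0
```

Call:
servo_tool(
  targets=[
    [0,0.0262,0,-0.003,0,-0.0117,0.014],
    [0,0.0262,0,-0.0033,0,-0.0116,0.014],
    [0,0.0262,0,-0.0036,0,-0.0115,0.014],
    [0,0.0262,0,-0.0039,0,-0.0114,0.014],
    [0,0.0262,0,-0.0042,0,-0.0113,0.014],
  ],
)

```text
t: 17.12
tcp_pos: [432.0, 131.1, 159.4]
tcp_rot: [179.9, 7.4, -177.4]
wrist_force: [3.8, 5.6, -4.5]
finger_gap: 0.243
grip_force: 40.5
```

Call:
servo_tool(
  targets=[
    [0,0.0262,0,-0.0045,0,-0.0112,0.014],
    [0,0.0262,0,-0.0048,0,-0.011,0.014],
    [0,0.0262,0,-0.005,0,-0.0109,0.014],
    [0,0.0262,0,-0.0053,0,-0.0107,0.014],
    [0,0.0262,0,-0.0056,0,-0.0106,0.014],
    [0,0.0262,0,-0.0059,0,-0.0104,0.014],
    [0,0.0262,0,-0.0061,0,-0.0102,0.014],
    [0,0.0262,0,-0.0064,0,-0.0101,0.014],
  ],
)

```text
t: 18.12
tcp_pos: [472.2, 132.8, 245.2]
tcp_rot: [179.9, -4.6, -177.4]
wrist_force: [1.5, 4.7, -6.8]
finger_gap: 0.243
grip_force: 41.5
```

Call:
servo_tool(
  targets=[
    [0,0.0262,0,-0.0067,0,-0.0099,0.014],
    [0,0.0262,0,-0.0069,0,-0.0097,0.014],
    [0,0.0262,0,-0.0072,0,-0.0095,0.014],
    [0,0.0262,0,-0.0074,0,-0.0093,0.014],
    [0,0.0262,0,-0.0077,0,-0.0091,0.014],
    [0,0.0262,0,-0.0079,0,-0.0089,0.014],
    [0,0.0262,0,-0.0081,0,-0.0086,0.014],
    [0,0,0,0,0,0,0.014],
    [0,0,0,0,0,0,0.014],
  ],
)

```text
t: 19.25
tcp_pos: [533.3, 135.5, 300.3]
tcp_rot: [179.9, -15.1, -177.4]
wrist_force: [2.0, 6.2, -7.2]
finger_gap: 0.245
grip_force: 42.6
```

```bash
python3 - <<'E'
from h import *
from scipy.spatial.transform import Rotation as R
s=monitor.observe();print({k:np.round(s[k],2) for k in ('t','joint_positions','tcp_pos','tcp_rot','wrist_force','grip_force','finger_gap')})
M=R.from_euler('xyz',s['tcp_rot'],degrees=True).as_matrix();g=s['tcp_pos']-19*M[:,2]
v=g-[654.3,139,117];x=v[0]*.999+v[1]*.045;print(g,np.hypot(x,v[2]),np.degrees(np.arctan2(v[2],-x)))
d=snap('side','side4');snap('top','top4')
cv2.imwrite('pics/c6.png',cv2.resize(d['img'][110:330,200:440],None,fx=2.5,fy=2.5,interpolation=3))
E
```

```text
{'t': np.float64(19.25), 'joint_positions': array([  0.85,  18.96,  25.92, 112.07,  -0.38,  -1.72]), 'tcp_pos': array([533.32, 135.49, 300.28]), 'tcp_rot': array([ 179.92,  -15.12, -177.37]), 'wrist_force': array([ 1.97,  6.25, -7.16]), 'grip_force': np.float64(42.58), 'finger_gap': np.float64(0.24)}
[538.26766214 135.69275765 318.61867003] 232.63964159025522 60.07240370799404
```

View pics/c6.png

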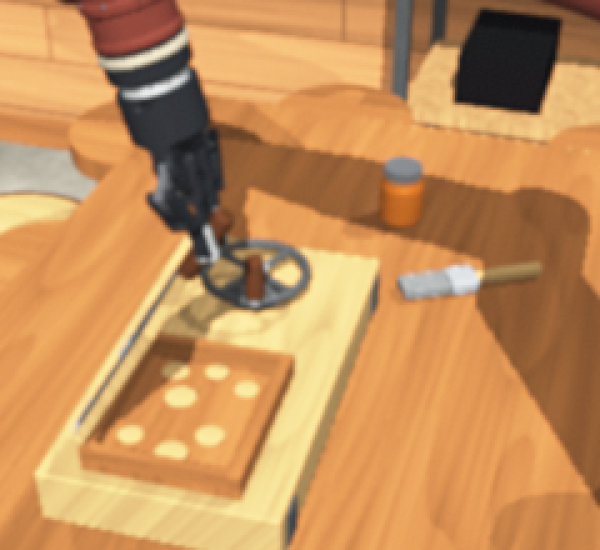

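The hatch is open with the bar held at (205,245), and the pendants show in the tray. The angle works out at 60.1° and the grip is steady at 42 N. The wheel and the bystanders are undisturbed.

```bash
python3 -c "
from rig import r
print(r.hand_in())"
```

```text
the job is handed in; nothing more can be done
None
```

I turned the crank wheel one full turn clockwise and let go, then opened the hatch to about 60° and handed the job in with the gripper still holding it; the jar, slice and brush were not touched.

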